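# Check the brake lever of the paper-roll stand

### The arm

A 7-joint arm with a two-finger parallel gripper is mounted at the origin on the work surface. World frame = base frame: x ahead of the robot, y to its left, z up, the work surface at z = 0. Lengths are in m, angles in rad, forces in N, time in s.
With the tool pointing down it reaches from about 0.4 to 0.875 m from the base axis. Payload 6.5 kg.
Tool frame: the origin (TCP) lies midway between the tips of the shut fingers; the grasp point (between the pads) lies 19 mm behind it; y points along the fingers, z is the direction in which the jaws open and shut, and the axes are right-handed (so a half turn about y gives the same grasp; the last joint's range is limited). The gripper opens to 88 mm and grips with 3 to 60 N. Pads are 18 mm wide; open, the fingers measure 123 mm over their backs; the gripper's body (75 mm by 187 mm) begins 45 mm behind the grasp point.
Start: joints at [-1.412, 0.536, -0.004, 1.538, 0.003, 1.067, -0.071], TCP at [0.145, 0.634, 0.239] pointing down, gripper open.
Joint ranges: [-2.7, 2.7], [-0.37, 2.16], [-1.27, 1.26], [0.24, 2.4], [-1.31, 4.45], [0.19, 1.91], [-2.76, 2.76]. Speed limits (rad/s): [2.39, 2.39, 3.14, 3.14, 3.14, 3.14, 3.14].

### API

Orientations are given as a unit quaternion [w, x, y, z].
In Python, from cell import move_to, move_l, movej, command_gripper, dwell, ik, observe, grab_frame, camera_info, IKError, close_job, trace, spot_point gives the robot as it stands. The module is installed in compiled form; this text tells all that it offers. Calls block until the motion is done:
- move_to(position, orientation): joint-space move of the TCP to a pose.
- move_l(position, rotation=None, rate=0.15, force_limit=None): straight line of the TCP; rotation=None keeps the orientation; rate is the mean speed in m/s. With force_limit (N) it stops when the force on the tool has changed by that much, and returns True; else False.
- movej(angles): joint-space move.
- command_gripper(opening, strength=None): finger opening in m; strength is the grip in N (None keeps the last); returns when the fingers have stopped.
- dwell(seconds).
- ik(position, orientation): joint angles nearest the present ones, or None.
- observe(): the state.
- grab_frame(name): name is "side" or "top" or "wrist"; returns the picture (480x640x3 uint8, red, green, blue); there is no depth.
- camera_info(name): a dict with "vfov" (degrees; the focal length in pixels is half the picture's height over the tangent of half this angle, whatever the lens; pixels are square), "cx", "cy" (the principal point, pixels), "R" (3x3) and "t" (3): a world point X has camera coordinates R X + t; the wrist camera has in their place "T_tool_cam" (4x4, takes a point from camera to tool coordinates, whose origin is the TCP and whose axes are the tool frame's). Camera axes: x right, y down, z forward; pixel columns grow to the right and rows downward; lengths in m; the calibration is good to about 2 mm. A picture is of the moment at which its call begins: read the wrist's pose just before it. camera_info takes no time and is no camera call.
A pose or a line that the arm cannot do raises IKError and nothing moves.
- close_job(): hands the job in, once; it reports no verdict.
Trained networks look in the newest picture that a camera, given by its name, has taken for a name from the list of things; names that differ only in an ending like _2 or _b are one class to them, and where a whole thing is asked for, a point or a joint stands for the part that bears it (a point fixed in the world has none). Each returns a list of dicts, best first, with "p" (0 to 1); they miss things now and then, are a little off and sometimes report something else, mostly with a low value. They report only what shows in the picture. A call takes as long as a camera call.
- trace(camera, query): "pixels" (480x640 bool, what is visible of it).
- spot_point(camera, query): "xyz" ([x, y, z] in m, in world coordinates, good to about 4 mm: a listed point, or the origin of a listed thing).
The state is a dict: "time": time; "q": joint angles; "qvel": joint speeds; "joint_torque": joint torques, N m; "tcp_pos": TCP position; "eef_rot": TCP orientation; "ft_force": force on the tool from outside, world axes, zero at the start; "moment": the same for the moment, N m; "finger_gap": finger opening in m.
Only numpy, scipy, OpenCV 4.12 (cv2) and the standard library are available. Lean on these libraries where they do the work, as an engineer would, in place of code of your own. Each camera call takes 0.05 s, during which the arm holds its last target.

### The job

Check the brake of the wrapping-paper roll stand: with the fingers' backs or tips, push its hand lever in towards the hand bar until it comes up against its stop, short of the bar, hold it there for a good second, then let it spring back out and move clear. Do not force the lever past its stop, do not pinch it or reach behind it, do not touch the bar, and leave the other things on the table where they are.

Things in the scene. Friction and masses are not known exactly. Their poses are not given: they have to be found in the camera images.
- stand: Paper-roll stand, fixed. Origin on the table under the hand bar's middle; z up, +x from bar to paper roll, y along the bar. Steel base 12 mm thick, x -40..190, y -185..185 mm. Brown roll, 100 mm diameter, 320 long along y, axis x 110, z 70. Bar posts (18 mm) at y -130 and 130. Two 12 mm high screws on the base at x -22, y -100 and 100. The lever is on the bar's -x side; beyond it is free space.
- bar: The fixed hand bar of the stand: a round steel bar, 22 mm diameter, 280 mm long, horizontal along the stand's y. Origin: its middle, 140 mm above the table. It is not to be touched.
- brake (a joint): Angle of the hand lever, rad: 0 = out at rest, 0.28 = in against its rigid stop, nearly parallel to the bar with about 14 mm of air between (10 at the ball). Vertical axis at lever_hinge; growing = free end towards the bar, counter-clockwise from above. A spring returns it to 0: at lever_press about 3 N starts it, about 6 N just before the stop.
- lever_hinge (a point): The lever's pivot axis at the lever's mid height, 140 mm above the table, at x -35, y 80 mm in the stand's frame; does not move with the lever. Small steel plates above and below it reach up to 161 mm above the table.
- lever_press (a point): Where to push; moves with the lever: middle of its outer face (away from the bar), 125 mm from the pivot. The lever is an aluminium blade 13 mm thick, upright from 128 to 152 mm above the table, from the pivot to a 20 mm ball 158 mm from it. At rest it leads from the pivot along the stand's -y, turned 0.25 rad outward, with this point at x -73, y -39 mm in the stand's frame.
- cup: White ceramic mug, rim diameter 76 mm, 65 mm high, loose. Origin: centre of its underside. Bystander.
- tape: Black desk tape dispenser, 150 x 55 mm, 87 mm high, loose. Origin: centre of its underside, length along its x. Bystander.
- glue: Small white plastic glue bottle, 34 mm diameter, 90 mm high, upright, loose. Origin: centre of its underside. Bystander.

How it is judged:
By the outcome, as a careful person would: the job done as asked, in the order asked, and still so for the second after the job is handed in, with the robot touching nothing.
It also fails if it takes over 32 s, if anything falls off the work surface, if the arm or the gripper's body presses on something with over 40 N, if the wrist force passes 120 N, or if a joint passes its speed limit or range.

## Working session

There is one attempt and no reset: what is moved stays moved. The work goes in short steps, each a Python script; the robot and the scene stay as the last script left them, time stands still between calls to the robot, and variables do not carry over. Pictures are saved under pics/ and viewed, and the job is handed in when it is done.

```bash
mkdir -p pics; python3 - <<'E'
from cell import *
import cv2
o=observe();print(o['time'],o['tcp_pos'],o['eef_rot'],o['finger_gap'],o['ft_force'])
for c in ['side','top']:
    im=grab_frame(c);cv2.imwrite(f'pics/{c}0.png',im[:,:,::-1])
    print(c,camera_info(c))
    for q in ['stand','bar','lever_hinge','lever_press','cup','tape','glue']:
        print(c,q,[(round(d['p'],2),[round(float(v),4) for v in d['xyz']]) for d in spot_point(c,q)[:2]])
print(observe()['time'])
E
```

```text
0.0 [0.14475043 0.63304946 0.23782384] [-0.7020312   0.70326698 -0.07930978  0.07923205] 0.08822252839065857 [-0.02728411  0.22987935  0.10957323]
side {'vfov': 47.900753090130216, 'cx': 316.642915651841, 'cy': 245.8117113078827, 'R': array([[-9.32999287e-01, -3.59877842e-01, -5.18788653e-04],
       [-2.74085886e-01,  7.11512548e-01, -6.47013772e-01],
       [ 2.33215044e-01, -6.03521195e-01, -7.62478137e-01]]), 't': array([0.56617704, 0.1897705 , 1.2763962 ])}
side stand [(0.79, [0.5982, 0.0009, -0.0016]), (0.35, [0.5441, 0.0747, 0.1424])]
side bar [(0.96, [0.5953, -0.0023, 0.1427])]
side lever_hinge [(0.68, [0.5447, 0.0725, 0.1387]), (0.63, [0.5369, -0.0539, 0.1406])]
side lever_press [(0.57, [0.5367, -0.055, 0.1403])]
side cup [(0.61, [0.6481, -0.3119, 0.0023])]
side tape [(0.56, [0.4293, 0.244, 0.0007]), (0.2, [0.5365, -0.0572, 0.1403])]
side glue [(0.79, [0.5887, 0.2792, -0.0034])]
top {'vfov': 56.31249316549059, 'cx': 328.8532714690455, 'cy': 240.958558640016, 'R': array([[-4.78019916e-03, -9.99988235e-01, -8.24708346e-04],
       [-9.87405037e-01,  4.85046789e-03, -1.58138438e-01],
       [ 1.58140577e-01,  5.83879481e-05, -9.87416606e-01]]), 't': array([0.07326077, 0.5785178 , 1.02684717])}
top stand []
top bar [(0.96, [0.5974, 0.0027, 0.1416])]
top lever_hinge [(0.69, [0.5467, 0.0707, 0.1363]), (0.43, [0.5377, -0.0581, 0.1465])]
top lever_press [(0.61, [0.5342, -0.0544, 0.1453])]
top cup [(0.79, [0.6436, -0.3157, 0.0018])]
top tape [(0.97, [0.4337, 0.2431, -0.0007])]
top glue [(0.8, [0.5901, 0.2835, -0.0001])]
0.8
```

View pics/side0.png

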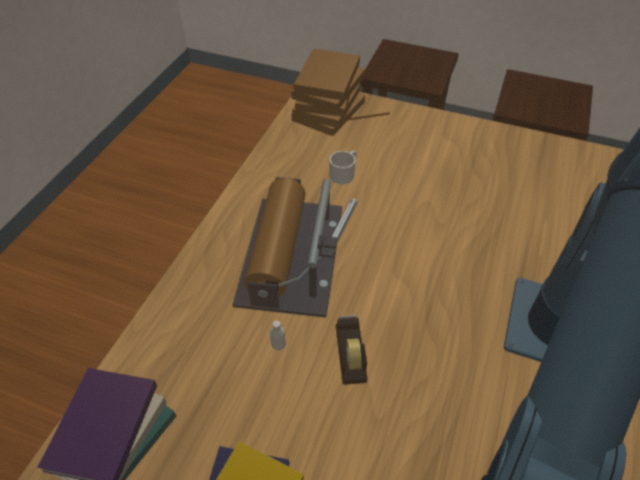

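View pics/top0.png

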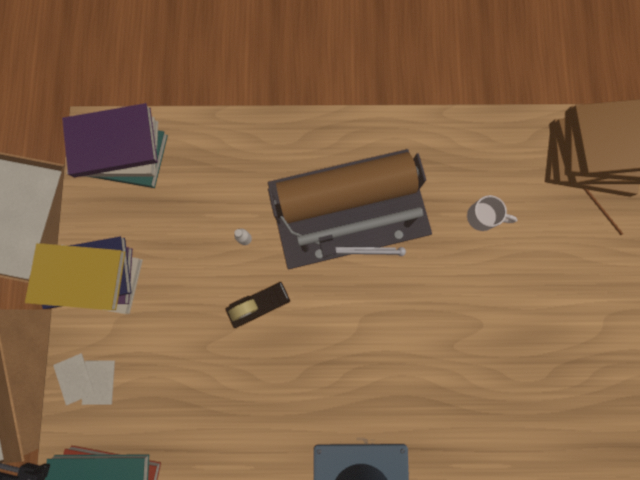

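The side and top views agree with the networks. The bar runs in the top image from about (300,241) to (421,214), and the lever's free end is near (403,252). The space on the lever's robot side is clear. Next I'll refine the yaw from the bar mask and plan the push.

```bash
cat > h.py <<'E'
from cell import *
import numpy as np, cv2
from scipy.spatial.transform import Rotation as Rn
def quat(d,sgn):   # fingers down, jaw axis along sgn*d
    d=np.array([d[0],d[1],0.]);d/=np.linalg.norm(d)
    y=np.array([0,0,-1.]);z=sgn*d;x=np.cross(y,z)
    q=Rn.from_matrix(np.c_[x,y,z]).as_quat();return [q[3],q[0],q[1],q[2]]
def ray(c,u,v,z):
    i=camera_info(c);f=240/np.tan(np.radians(i['vfov'])/2)
    d=i['R'].T@np.array([(u-i['cx'])/f,(v-i['cy'])/f,1]);o=-i['R'].T@i['t']
    return o+d*(z-o[2])/d[2]
E
python3 - <<'E'
from h import *
for c in ['top','side']:
  for q,zz in [('bar',.14),('brake',.14)]:
    for t in trace(c,q)[:1]:
        v,u=np.nonzero(t['pixels']);
        P=np.array([ray(c,a,b,zz)[:2] for a,b in zip(u,v)])
        m=P.mean(0);e=np.linalg.svd(P-m,full_matrices=False)[2][0]
        if e[1]<0:e=-e
        s=(P-m)@e
        print(c,q,t['p'],len(u),'centre',m+e*(s.max()+s.min())/2,'len',np.ptp(s),'yaw',np.arctan2(-e[0],e[1]))
o=observe();q=o['eef_rot'];print(Rn.from_quat([*q[1:],q[0]]).as_matrix().round(3),o['time'])
yaw=.22;d=[np.cos(yaw-.14+.0),np.sin(yaw-.14)]
for s in (1,-1):
  for p in ([.45,-.07,.25],[.48,-.06,.127],[.55,-.06,.127]):
    print(s,ik(p,quat(d,s)))
E
```

```text
top bar 0.94 1192 centre [0.59832023 0.00307571] len 0.2791485048305232 yaw 0.22853579735440838
top brake 0.73 495 centre [ 0.54320866 -0.01777055] len 0.150029736152069 yaw -0.015549801345415016
side bar 0.69 673 centre [0.59885792 0.00157077] len 0.2898207711530562 yaw 0.22985342691736815
side brake 0.57 349 centre [ 0.54375189 -0.00189856] len 0.18804502975769244 yaw 0.0019392128459096109
[[ 0.975  0.     0.223]
 [-0.223  0.     0.975]
 [ 0.    -1.     0.   ]] 1.0
1 [-0.68669586  0.24571946  0.87045599  2.05537043 -0.23257383  0.9390406
  0.38767359]
1 [-0.61235889  0.5681542   0.83475331  2.09068862 -0.62557077  0.74917218
  0.70358424]
1 [-0.44912942  0.60810731  0.64262078  1.91041212 -0.50353869  0.78888531
  0.55210852]
-1 [-0.85858166  0.32324057  1.11246109  2.06103858 -0.35418044  0.96374974
 -2.62126484]
-1 [-0.7658145   0.71569042  1.09124205  2.09692665 -0.86060182  0.87530495
 -2.21958886]
-1 [-0.71157877  0.8291969   1.08785649  1.92305112 -0.90224542  0.98309119
 -2.25046551]
```

```bash
python3 - <<'E'
from h import *
command_gripper(0.0,20)
print(observe()['time'],observe()['finger_gap'])
movej([0.1,0.18,0,2.05,0,0.911,0.0])
o=observe();print(o['time'],o['tcp_pos'])
yaw=.229;O=np.array([.598,.0023]);R=np.array([[np.cos(yaw),-np.sin(yaw)],[np.sin(yaw),np.cos(yaw)]])
def face(th,out):
    a=.25-th
    p=np.array([-35,80])+125*np.array([-np.sin(a),-np.cos(a)])+(6.5+out)*np.array([-np.cos(a),np.sin(a)])
    return O+R@(p/1000), R@np.array([np.cos(a),-np.sin(a)])
for th,out in ((0,0),(0,17.5),(0,50),(.28,17.5)): print(th,out,face(th,out))
p,d=face(0,50)
for z in (.25,.127):
    j=ik([*p,z],quat(d,1));print(j)
E
```

```text
2.3 0.0006961455748300149
5.05 [ 0.43674434 -0.08824321  0.24345671]
0 0 (array([ 0.53663004, -0.05256957]), array([ 0.99977951, -0.02099846]))
0 17.5 (array([ 0.5191339, -0.0522021]), array([ 0.99977951, -0.02099846]))
0 50 (array([ 0.48664107, -0.05151965]), array([ 0.99977951, -0.02099846]))
0.28 17.5 (array([ 0.55456815, -0.05471118]), array([0.96664658, 0.25611403]))
[ 0.04400791  0.25004201 -0.03577025  1.94032748  0.01086846  0.95140445
 -0.01796061]
[ 0.03972001  0.43446176 -0.03215795  2.04124478  0.02190077  0.66620006
 -0.02767105]
```

```bash
cat >> h.py <<'E'
yaw=.229;O=np.array([.598,.0023]);R2=np.array([[np.cos(yaw),-np.sin(yaw)],[np.sin(yaw),np.cos(yaw)]])
def face(th,out):
    a=.25-th
    p=np.array([-35,80])+125*np.array([-np.sin(a),-np.cos(a)])+(6.5+out)*np.array([-np.cos(a),np.sin(a)])
    return O+R2@(p/1000), R2@np.array([np.cos(a),-np.sin(a)])
E
python3 - <<'E'
from h import *
p,d=face(0,45);q=quat(d,1)
move_to([*p,.22],q)
move_l([*p,.127],q,rate=.12)
o=observe();print(o['time'],o['tcp_pos'],o['ft_force'])
for c in('top','side','wrist'):
    cv2.imwrite(f'pics/{c}1.png',grab_frame(c)[:,:,::-1])
a=cv2.imread('pics/top1.png')[170:310,240:440];b=cv2.imread('pics/side1.png')[140:340,220:420]
cv2.imwrite('pics/c1.png',np.hstack([cv2.resize(a,(400,280)),cv2.resize(b,(280,280))]))
E
```

```text
6.3583 [ 0.49206901 -0.05183824  0.12766357] [0.09296368 0.25100904 0.39342045]
```

View pics/c1.png

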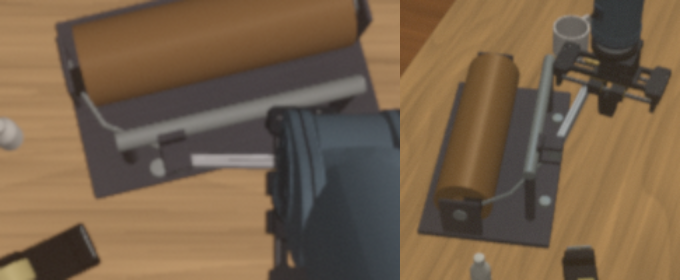

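View pics/wrist1.png

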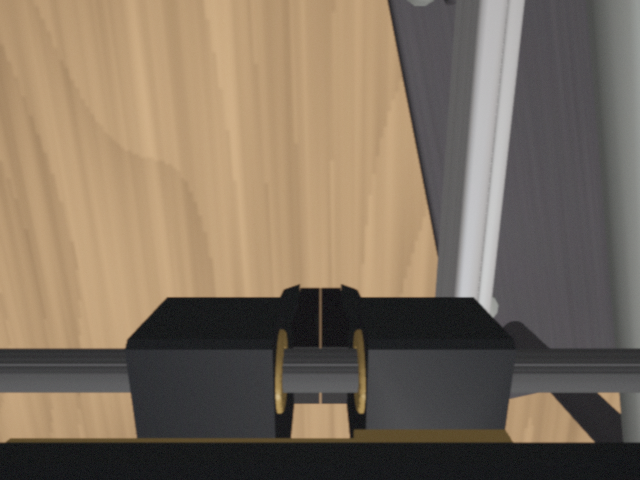

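```bash
python3 - <<'E'
from h import *
i=camera_info('wrist');T=i['T_tool_cam'];f=240/np.tan(np.radians(i['vfov'])/2);print(T.round(4),i['vfov'],i['cx'],i['cy'])
Ti=np.linalg.inv(T)
def pr(p):
    c=Ti@np.array([*p,1]);return (i['cx']+f*c[0]/c[2],i['cy']+f*c[1]/c[2],c[2])
for y in (0,-.019,-.04,-.064,-.09):
  for x in (-.009,.009):
    print(y,x,[np.round(pr((x,y,z)),3) for z in (-.0175,0,.0175)])
E
```

```text
[[-1.100e-03  9.667e-01  2.559e-01 -6.550e-02]
 [ 1.000e-04 -2.559e-01  9.667e-01 -1.450e-01]
 [ 1.000e+00  1.100e-03  2.000e-04 -1.600e-03]
 [ 0.000e+00  0.000e+00  0.000e+00  1.000e+00]] 61.031491792548366 319.968110068111 242.49488823978132
0 -0.009 [array([2.78040e+02, 2.88584e+02, 1.55000e-01]), array([3.24138e+02, 2.88633e+02, 1.55000e-01]), array([3.70233e+02, 2.88683e+02, 1.55000e-01])]
0 0.009 [array([2.79202e+02, 3.31760e+02, 1.59000e-01]), array([3.23966e+02, 3.31807e+02, 1.59000e-01]), array([3.68728e+02, 3.31854e+02, 1.59000e-01])]
-0.019 -0.009 [array([2.72382e+02, 3.09333e+02, 1.36000e-01]), array([3.24696e+02, 3.09388e+02, 1.36000e-01]), array([3.77007e+02, 3.09444e+02, 1.36000e-01])]
-0.019 0.009 [array([2.73881e+02, 3.57462e+02, 1.41000e-01]), array([3.24483e+02, 3.57515e+02, 1.41000e-01]), array([3.75083e+02, 3.57567e+02, 1.41000e-01])]
-0.04 -0.009 [array([2.64042e+02, 3.39916e+02, 1.16000e-01]), array([3.25518e+02, 3.39981e+02, 1.16000e-01]), array([3.86990e+02, 3.40045e+02, 1.16000e-01])]
-0.04 0.009 [array([2.66112e+02, 3.94984e+02, 1.21000e-01]), array([3.25238e+02, 3.95044e+02, 1.21000e-01]), array([3.84361e+02, 3.95105e+02, 1.21000e-01])]
-0.064 -0.009 [array([2.50038e+02, 3.91270e+02, 9.30000e-02]), array([3.26898e+02, 3.91348e+02, 9.30000e-02]), array([4.03753e+02, 3.91427e+02, 9.30000e-02])]
-0.064 0.009 [array([2.53264e+02, 4.57036e+02, 9.70000e-02]), array([3.26487e+02, 4.57108e+02, 9.70000e-02]), array([3.99704e+02, 4.57180e+02, 9.70000e-02])]
-0.09 -0.009 [array([2.24015e+02, 4.86697e+02, 6.80000e-02]), array([3.29464e+02, 4.86799e+02, 6.80000e-02]), array([4.34901e+02, 4.86902e+02, 6.80000e-02])]
-0.09 0.009 [array([2.30025e+02, 5.69274e+02, 7.20000e-02]), array([3.28745e+02, 5.69366e+02, 7.20000e-02]), array([4.27455e+02, 5.69457e+02, 7.20000e-02])]
```

```bash
python3 - <<'E'
from h import *
f0=observe()['ft_force']
def F():
    o=observe();return o['time'],np.round(o['tcp_pos'],4),np.round(o['ft_force']-f0,2)
p,d=face(0,19);move_l([*p,.127],quat(d,1),rate=.05,force_limit=6);print(F())
for th in (.08,.16,.21):
    p,d=face(th,16.5);r=move_l([*p,.127],quat(d,1),rate=.03,force_limit=9);print(th,r,F())
    if r:break
th=.225
hit=False
while th<.34:
    p,d=face(th,16.5);r=move_l([*p,.127],quat(d,1),rate=.02,force_limit=6)
    t,x,f=F();fd=-(f[:2]@d);print(round(th,3),r,t,x,f,round(fd,2))
    if fd>10 or r: hit=True;break
    th+=.012
print(hit,th)
cv2.imwrite('pics/w2.png',grab_frame('wrist')[:,:,::-1])
E
```

```text
(7.175, array([ 0.5174, -0.0522,  0.1268]), array([-0.03, -0.4 ,  0.33]))
0.08 False (7.75, array([ 0.5296, -0.0538,  0.1268]), array([-3.1 ,  0.9 ,  1.54]))
0.16 False (8.2417, array([ 0.54  , -0.0546,  0.1268]), array([-4.7 ,  1.24,  0.61]))
0.21 False (8.6, array([ 0.5463, -0.0547,  0.1269]), array([-4.6 ,  0.53,  0.31]))
0.225 False 8.85 [ 0.548  -0.0547  0.1268] [-5.35  1.05  0.42] 5.03
0.237 False 9.1 [ 0.5495 -0.0547  0.1268] [-4.69  0.3   1.35] 4.52
0.249 False 9.35 [ 0.551  -0.0546  0.1268] [-5.21  1.6   1.88] 4.71
0.261 False 9.6 [ 0.5525 -0.0546  0.1268] [-4.9   1.1   0.64] 4.5
0.273 False 9.85 [ 0.554  -0.0544  0.1268] [-4.74  1.52  1.57] 4.21
0.285 False 10.1 [ 0.5554 -0.0544  0.1268] [-6.03  1.58  1.49] 5.41
0.297 False 10.35 [ 0.5558 -0.0544  0.1268] [-9.05  0.08  4.23] 8.69
0.309 False 10.6 [ 0.5561 -0.0546  0.1267] [-12.74  -0.38   9.12] 12.32
True 0.30900000000000005
```

View pics/w2.png

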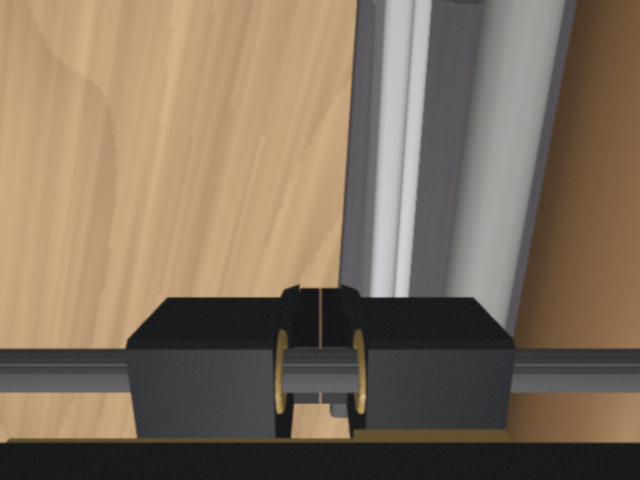

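The lever is on its stop: the TCP stalls while the force rises from about 5 to 12 N. The wrist view shows the lever, at about u=385–420, nearly parallel to the bar with air between them. I'll hold here, then release along the arc.

```bash
python3 - <<'E'
from h import *
def F():
    o=observe();return o['time'],np.round(o['tcp_pos'],4),np.round(o['ft_force'],2)
for _ in range(4): dwell(.45);print(F())
for th in (.2,.1,0.):
    p,d=face(th,17.5);move_l([*p,.127],quat(d,1),rate=.05);print(F())
p,d=face(0,65);q=quat(d,1);move_l([*p,.127],q,rate=.12);print(F())
cv2.imwrite('pics/w3.png',grab_frame('wrist')[:,:,::-1])
move_l([*p,.23],q,rate=.15)
p,d=face(0,110);move_l([*p,.25],q,rate=.15);print(F())
im=grab_frame('top');cv2.imwrite('pics/t3.png',im[:,:,::-1]);
im2=grab_frame('side');cv2.imwrite('pics/s3.png',im2[:,:,::-1])
for c in('top','side'):
  for n in('lever_press','cup','tape','glue'): print(c,n,[(round(x['p'],2),np.round(x['xyz'],4)) for x in spot_point(c,n)[:1]])
cv2.imwrite('pics/c3.png',np.hstack([cv2.resize(im[170:330,220:420,::-1],(400,320)),cv2.resize(im2[140:340,220:420,::-1],(320,320))]))
E
```

```text
(11.1, array([ 0.556 , -0.0545,  0.1267]), array([-14.04,  -0.53,   8.79]))
(11.55, array([ 0.556 , -0.0546,  0.1267]), array([-13.4 ,  -0.52,   7.93]))
(12.0, array([ 0.556 , -0.0546,  0.1267]), array([-13.23,   0.3 ,   7.38]))
(12.45, array([ 0.556 , -0.0546,  0.1267]), array([-12.92,  -0.61,   8.73]))
(12.9, array([ 0.5437, -0.0549,  0.1269]), array([-4.26,  0.96, -0.45]))
(13.3083, array([ 0.5317, -0.0541,  0.1269]), array([-4.08,  0.49, -1.02]))
(13.7167, array([ 0.5202, -0.0524,  0.1274]), array([-1.83,  0.05,  0.56]))
(14.2583, array([ 0.4732, -0.0513,  0.1275]), array([1.76, 1.02, 0.01]))
(15.6167, array([ 0.427 , -0.0502,  0.2497]), array([-0.28,  0.98,  0.77]))
top lever_press [(0.8, array([ 0.5354, -0.0528,  0.1419]))]
top cup []
top tape [(0.75, array([0.4337, 0.2395, 0.0022]))]
top glue [(0.68, array([ 0.536 , -0.0562,  0.1424]))]
side lever_press [(0.63, array([ 0.5349, -0.0527,  0.1394]))]
side cup [(0.79, array([ 0.6476, -0.31  ,  0.0022]))]
side tape [(0.92, array([ 0.4314,  0.2444, -0.0009]))]
side glue [(0.75, array([ 0.5912,  0.278 , -0.0008]))]
```

View pics/c3.png

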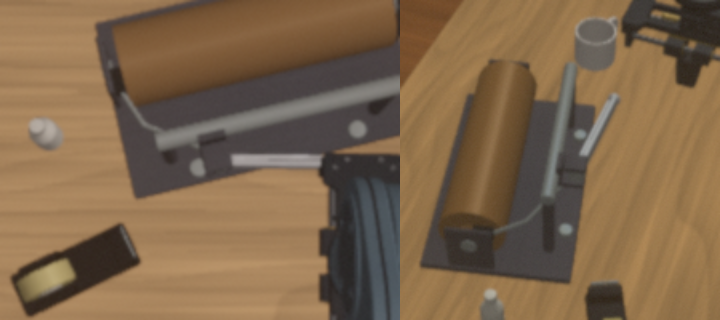

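View pics/w3.png

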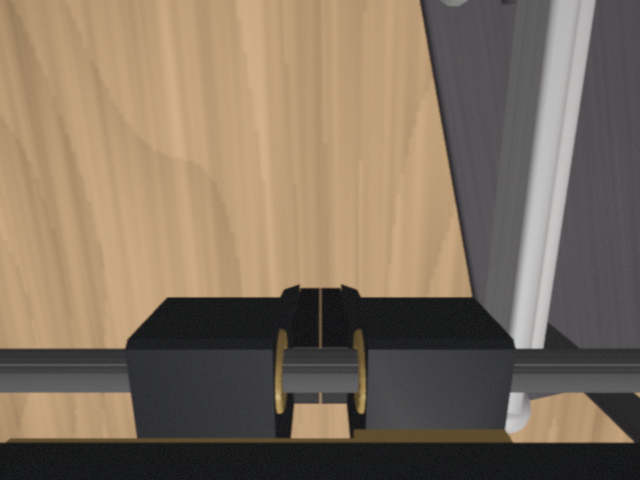

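The pictures show the lever back out at its rest angle and the gripper well clear of it. The mug, tape and glue are where they were, so I'm handing in.

```bash
python3 -c "
from cell import *
close_job()"
```

```text
the job is handed in; nothing more can be done
```

I pushed the brake lever in to its stop, held it there for about 1.8 s, let it spring back out and moved clear. I handed the job in at about 16 s of the 32 s.

- **Push:** I used the back of the shut fingers, about 125 mm from the pivot. The push read about 3–6 N until the tool stalled at the stop. It then rose to about 12–14 N, and I pushed no further.
- **Release:** I backed off along the lever's arc and lifted away. Afterwards both cameras put lever_press at about (0.535, -0.053, 0.14), within about 2 mm of where it started.
- **Bar:** The wrist picture at the stop showed air between the lever and the bar. The tool stayed on the lever's outer side.
- **Other things:** The mug, tape dispenser and glue bottle were within network accuracy of their first positions.
- **Checks that failed or disagreed:** In the last top picture the network missed the mug, which the arm may have been hiding. It also reported the lever as the glue bottle. The side camera found both in place. The vertical force also rose by about 9 N while holding against the stop, which I take to be friction, and it vanished on release.

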